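Turn the grid plate home on its keying peg and close the fitted case

ROBOT

A 6-joint arm with a two-finger parallel gripper is mounted at the origin on a cart in front of the work surface, level with it; the furniture and walls round the work are solid. World frame = base frame: x ahead of the robot, y to its left, z up, the work surface at z = 0. Lengths are in mm, angles in rad, forces in N, time in s.
With the tool pointing down it reaches from about 325 to 900 mm from the base axis. Payload 6.1 kg.
Tool frame: the origin (TCP) lies on the mounting face of the last link; the fingertips stand 173 mm ahead of it and the grasp point (between the pads) lies 155 mm ahead of it (manip.finger_overhang is the distance from the TCP to the fingertips, in mm); z points along the fingers, y is the line along which they close (so a half turn about z gives the same grasp; the last joint's range is limited). The gripper opens to 85 mm and grips with 20 to 120 N. Pads are 22 mm wide; open, the fingers measure 114 mm over their backs; the gripper's body (76 mm by 85 mm) begins 54 mm behind the grasp point. The pads swing forward as they close: fully open they stand 13 mm farther back than shut.
Start: joints at [-1.445, 0.22, 1.526, -0, 1.395, -0.126], TCP at [155.711, -605.286, 404.7] pointing down, gripper open.
Joint ranges: [-2.98, 2.98], [-0.91, 2.08], [0.09, 2.57], [-1.24, 4.39], [0.2, 2.65], [-2.68, 2.68]. Speed limits (rad/s): [2.57, 2.57, 3.01, 3.14, 3.14, 3.14].

INTERFACE

Orientations are given as a rotation vector (axis times angle).
In Python, from station import monitor, viewer, manip gives the robot as it stands.
- The arm moves only by the shell command python3 -m pendant 'ROWS'. ROWS is JSON, a list that holds one entry, the list of rows, each a list of 7 numbers: the shift along the world's x, y, z in cm, then the turn, a rotation vector about the world's x, y, z in degrees, then the finger opening in cm, from 0 to 8.54. In form: [[[dx, dy, dz, ax, ay, az, gripper], ...]]. A call has 1 to 12 rows; each row shifts and turns the commanded pose from where the row before left it; what a row does not reach is not made up. A row lasts 1/8 s, in which the tool goes at most 62.5 mm and 10.7 degrees, less where a joint would pass 70% of its speed; a pose out of reach is approached as far as the arm can. A call with a gripper value outside its range is refused whole. The fingers move at their own pace and stop on an object; the grip force is fixed at half the most. Time passes only in rows, so rows that do not move let the fingers close. It gives the time, the measured TCP pose, the force, the opening and the grip force at its end, in the units of the state.
- monitor.observe(): the state, without advancing time (a new reading comes with each control period).
- viewer.read_camera(name): name is "side" or "top" or "wrist"; returns a dict with "pixels" (384x512x3 uint8, red, green, blue), "intrinsics" (3x3 intrinsics, pixels), "origin" and "attitude" of the camera in the world. Camera axes: x right, y up, looking along -z (the intrinsics and any distortion apply to the point x, -y, -z); pixel columns grow to the right and rows downward; lengths in mm; the calibration is good to about 2 mm. A picture is of the moment at which its call begins. There is no depth.
- manip.finish_job(): hands the job in; it is judged then, once.
Trained networks look in a picture, given as the dict that the camera call returned (one of the last four; its "shot" number tells which), for a name from the list of things; names that differ only in an ending like _2 or _b are one class to them, and where a whole thing is asked for, a point or a joint stands for the part that bears it (a point fixed in the world has none). Each returns a list of dicts, best first, with "conf" (0 to 1); they miss things now and then, are a little off and sometimes report something else, mostly with a low value. They report only what shows in the picture. A call takes as long as a camera call.
- viewer.cut_out(picture, label): "pixels" (384x512 bool, what is visible of it) and "pixel" ([column, row] in pixels, amid what is visible of it).
- viewer.mark_of(picture, label): "pixel" ([column, row] in pixels: a listed point, or the origin of a listed thing).
The state is a dict: "time": time; "joint_pos": joint angles; "joint_velocities": joint speeds; "effort": joint torques, N m; "tcp_pos": TCP position; "eef_rot": TCP orientation; "force": force on the tool from outside, world axes, zero at the start; "wrist_torque": the same for the moment, N m; "width": opening from 0.0 (shut) to 1.0 (fully open); "gripper_force": force on a finger pad.
Only numpy, scipy, OpenCV 4.12 (cv2) and the standard library are available. Lean on these libraries where they do the work, as an engineer would, in place of code of your own. Each camera call takes 0.05 s, during which the arm holds its last target. There are 200 camera calls.

TASK

The grid plate has been put back crooked in its wooden case: its slotted corner is on the brass peg, but the rest lies up on the rim, so the lid cannot go on. The plate is too wide to grip, so keep the slotted corner on the peg and turn the plate about it by gently pushing at the opposite corner, until the plate drops flat into its recess. Then take the lid that leans on the angle block by its handle and set it down (do not drop it) on the case so that it is seated all round, and leave the other things on the bench where they stand.

Things in the scene. Friction and masses are not known exactly. Their poses are not given: they have to be found in the camera images.
- case_base: Base of the wooden case, fixed, level, on the left or right half of the bench. Origin: centre of underside; x short side (+x to the robot's right), y long side, yaw within 0.25 rad of -1.57. Plinth 160 (x) x 190 (y) mm, 8 mm high; on it a block 140 x 170 mm, its flat top (the rim) 24 mm above the bench, with a recess in the middle.
- recess (a point): Centre of the felt floor of the recess in case_base, axes as case_base: 95 (x) x 120 (y) mm, floor 12 mm above the bench, 12 mm below the rim; a thumb cut-out 26 mm wide in the middle of each short side.
- peg (a point): Top centre of the case's brass peg, 12 mm in diameter, in the +x +y (far right) corner of the recess at x 29, y 41.5 mm in case_base. It rises from the recess floor to 31 mm above the bench, 7 mm above the rim.
- grid_plate: Flat aluminium plate with a white glass grid, 90 x 115 x 10 mm, 0.3 kg. Origin: underside, on the peg's axis when home, axes then as case_base; it spans x -74 to +16, y -99 to +16 mm. Starts level on the rim (underside 24 mm up), 0.2 to 0.5 rad clockwise (from above) of home. Slides with about 1 to 3 N. Square with the case (2.5 mm play) it tips and drops 12 mm into the recess: underside 12 mm up.
- plate_slot (a point): Point 10 mm over the plate's origin, in the slotted corner (+16, +16): an open slot 15 mm wide along that corner's diagonal, its flat end 7.5 mm inward of the origin. The peg stands in it; the plate can leave it only diagonally.
- push_corner (a point): The corner opposite the slot, at (-74, -99) mm of grid_plate, on the top face. At the start it sticks out to the case's -x side (the robot's left) over or past the rim. Pushing the long -x edge of the plate near this corner towards +x turns the plate counter-clockwise about the peg to home.
- case_lid: Wooden lift-off lid 160 (x) x 190 (y) mm, 0.32 kg, same either way round. Origin: centre of its open lower edge; z out of its top. Inside 148 x 178 mm (4 mm play a side over the block), skirt 26 mm deep, top face z 34 mm. Starts leaning 33 degrees: lower long edge on the mat, handle facing up and to the robot's right (its z axis tilted to the mat's -x); yaw as the mat.
- lid_pad (a point): Middle of the felt pad under the lid's top board, at (0, 0, 18) mm in case_lid. Seated lid: level, skirt resting on the plinth all round, origin 8 mm above the bench over the origin of case_base. If the plate is not home the pad lands on it and the lid stays up to 8 mm too high.
- handle (a point): Middle of the lid's straight handle bar, at (0, 0, 62) mm in case_lid, axes as case_lid. Bar along y, 114 mm long, 12 mm wide (x), 14 mm high (z), flat sides, 21 mm free below it; posts at y +-45 mm, 10 mm wide.
- mat: Black rubber mat, fixed, 205 x 205 x 3 mm, on the half of the bench without the case, yaw 1.4 to 1.85 (+x to the robot's left). Origin: centre of underside. Fixed on it is the dark angle block, 100 (x) x 140 (y) mm, top 83 mm above the bench, front face at x -19 mm of the mat, on which the lid leans.
- bottle: White plastic bottle, red cap, loose, between the two halves; 75 mm in diameter, 184 mm high; origin at the centre of its foot. Leave alone.
- vblock: Ground steel V-block, loose, 42 x 45 mm, 35 mm high; origin at the centre of its underside. Leave alone.
- indicator: Dial indicator lying flat, loose, 107 x 57 mm, 19 mm high; origin at the centre of its underside. Leave alone.

How it is judged:
By the outcome, as a careful person would: the job done as asked, in the order asked, and still so for the second after the job is handed in, with the robot touching nothing.
It also fails if it takes over 59 s, if anything falls off the work surface, if the arm or the gripper's body presses on something with over 40 N, if the wrist force passes 120 N, or if a joint passes its speed limit or range.

## Working session

There is one attempt and no reset: what is moved stays moved. The work goes in short steps, Python scripts to look and compute and a shell command to move; the robot and the scene stay as the last step left them, time stands still between calls to the robot, and variables do not carry over. Pictures are saved under pics/ and viewed, at most 10 in all, crops included, and the job is handed in when it is done.

```bash
ls; mkdir -p pics
cat > h.py <<'E'
import numpy as np, cv2
from scipy.spatial.transform import Rotation as R
from station import monitor, viewer, manip
def shot(n, save=None):
    p=viewer.read_camera(n)
    if save: cv2.imwrite('pics/'+save+'.png', p["pixels"][:,:,::-1])
    return p
def rot(p):
    a=np.array(p["attitude"],float)
    return a if a.shape==(3,3) else R.from_rotvec(a).as_matrix() if a.size==3 else R.from_quat(a).as_matrix()
def ray(p,px):
    K=np.array(p["intrinsics"]); d=np.linalg.inv(K)@[px[0],px[1],1]
    return np.array(p["origin"],float), rot(p)@[d[0],-d[1],-d[2]]
def at(p,px,z):
    o,d=ray(p,px); return o+d*(z-o[2])/d[2]
def proj(p,X):
    c=rot(p).T@(np.array(X,float)-p["origin"]); c=np.array([c[0],-c[1],-c[2]]); u=np.array(p["intrinsics"])@c; return u[:2]/u[2]
def tri(obs):
    A=np.zeros((3,3));b=np.zeros(3)
    for p,px in obs:
        o,d=ray(p,px); d=d/np.linalg.norm(d); M=np.eye(3)-np.outer(d,d); A+=M;b+=M@o
    return np.linalg.solve(A,b)
E
python3 - <<'E'
from h import *
s=monitor.observe(); print(s)
for n in ("top","side","wrist"):
    p=shot(n,n+"0"); print(n,p["origin"],p["attitude"],p["intrinsics"],[k for k in p])
    for l in "case_base recess peg grid_plate plate_slot push_corner case_lid lid_pad handle mat bottle vblock indicator".split():
        m=viewer.mark_of(p,l); 
        print(l,[(np.round(q["pixel"],1).tolist(),round(q["conf"],2)) for q in m[:2]])
E
```

```text
pics
{'time': 0.0, 'joint_pos': array([-1.44508407e+00,  2.21226306e-01,  1.52762765e+00,  3.94515030e-06,
        1.39466584e+00, -1.26068373e-01]), 'joint_velocities': array([-2.21854427e-04,  7.13973672e-04, -5.57643442e-04,  6.27889075e-04,
        2.89246649e-03,  3.99303130e-05]), 'effort': array([ 2.16234286e-03, -4.96891093e+01, -3.89390767e+01, -2.23299794e-04,
        1.12000623e-02, -2.11633949e-05]), 'tcp_pos': array([ 155.68750653, -605.02028617,  403.5900368 ]), 'eef_rot': array([-3.11481919e+00, -3.94209208e-01, -6.63503899e-06]), 'force': array([-0.04203943,  0.27202828, -0.39012657]), 'wrist_torque': array([ 0.02155628,  0.02254434, -0.03314092]), 'gripper_force': 0.0, 'width': 0.9986837948582262}
top [ 410.89469604  -25.6405002  1032.07646626] [ 0.10168268 -0.07916849 -1.59195853] [[356.90703016   0.         256.70355454]
 [  0.         356.90703016 193.42829928]
 [  0.           0.           1.        ]] ['pixels', 'intrinsics', 'origin', 'attitude', 'shot']
case_base [([335.5, 198.4], 0.95)]
recess [([333.5, 197.6], 0.78)]
peg [([340.5, 176.8], 0.58)]
grid_plate [
[... 720 characters left out ...]
], 0.66)]
plate_slot []
push_corner [([190.2, 242.9], 0.63)]
case_lid [([201.0, 226.7], 0.75)]
lid_pad [([200.2, 221.4], 0.95)]
handle [([207.2, 208.3], 0.89)]
mat [([188.1, 242.3], 0.9)]
bottle [([237.1, 199.8], 0.9)]
vblock [([259.3, 239.8], 0.71)]
indicator [([279.7, 247.6], 0.6)]
wrist [ 229.05263351 -586.44939006  373.26889717] [-0.25434825  0.19863347 -1.30757731] [[313.93454232   0.         256.28327844]
 [  0.         313.93454232 191.36000282]
 [  0.           0.           1.        ]] ['pixels', 'intrinsics', 'origin', 'attitude', 'shot']
case_base []
recess []
peg []
grid_plate []
plate_slot []
push_corner []
case_lid []
lid_pad []
handle []
mat []
bottle []
vblock []
indicator []
```

Run:
```python
import cv2
im=cv2.imread('pics/top0.png'); cv2.imwrite('pics/top0c.png',cv2.resize(im[110:300,140:410],None,fx=2.9,fy=2.9,interpolation=cv2.INTER_CUBIC))
```

```text
(no output)
```

View pics/top0c.png

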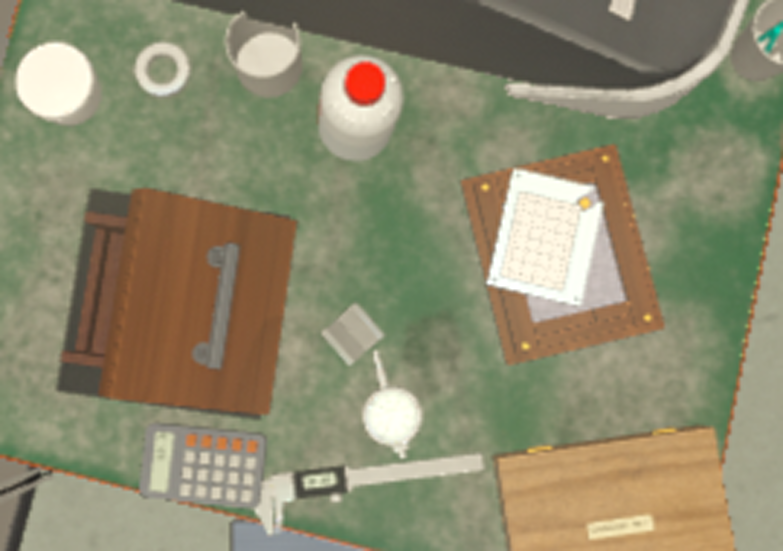

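View pics/side0.png

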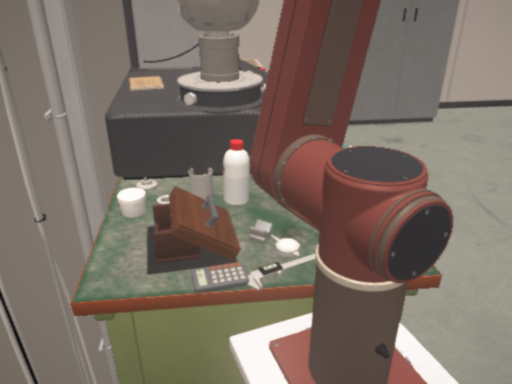

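The top crop shows the case at right, centre about px (335,198), with the plate turned clockwise and its slot on the peg at px (342,180). The lid leans at left, with its handle at px (219,216). The bottle (262,150), V-block (261,225) and indicator (275,253) stand between them. The side view confirms that the lid leans on the block with the handle facing right.

```bash
cat >> h.py <<'E'
from scipy.optimize import least_squares
def T(x,y,yaw):  # planar: local->world
    c,s=np.cos(yaw),np.sin(yaw)
    return lambda P: np.c_[np.array(P)[:,:2]@np.array([[c,s],[-s,c]])+[x,y], np.array(P)[:,2]]
def quad(p,label):
    c=viewer.cut_out(p,label)
    if not c: return None,0
    m=c[0]["pixels"].astype(np.uint8)
    cs=max(cv2.findContours(m,cv2.RETR_EXTERNAL,cv2.CHAIN_APPROX_NONE)[0],key=cv2.contourArea)
    return cv2.boxPoints(cv2.minAreaRect(cs)),c[0]["conf"]
E
python3 - <<'E'
from h import *
p=shot("top"); C=lambda u:np.array(u)/2.9+[140,110]
for n,z in [("case_base",8),("grid_plate",34),("bottle",90),("vblock",35),("indicator",15)]:
    q,c=quad(p,n)
    if q is None: print(n,None); continue
    W=np.array([at(p,u,z) for u in q]); print(n,round(c,2),W[:,:2].round().tolist(),"sides",np.linalg.norm(W[1]-W[0]).round(),np.linalg.norm(W[2]-W[1]).round())
# manual corners (far-left, far-right, near-right, near-left)
W=np.array([at(p,C(u),8)[:2] for u in [(463,180),(617,147),(664,328),(507,363)]]); print("case man",W.round(),W.mean(0).round(1))
print("yaw y-axis", [np.arctan2(*(a-b)[::-1])-np.pi/2 for a,b in [(W[0],W[3]),(W[1],W[2])]])
W=np.array([at(p,C(u),34)[:2] for u in [(515,168),(600,188),(575,305),(488,283)]]); print("plate man",W.round())
print("yaw y-axis", [np.arctan2(*(a-b)[::-1])-np.pi/2 for a,b in [(W[0],W[3]),(W[1],W[2])]])
for l,z in [("peg",31),("plate_slot",34),("push_corner",34),("recess",12),("case_base",0)]:
    m=viewer.mark_of(p,l); print(l,[at(p,q["pixel"],z)[:2].round(1) for q in m[:1]])
s=shot("side")
for l in ["handle","lid_pad","case_lid"]:
    a=viewer.mark_of(p,l)[0]["pixel"];b=viewer.mark_of(s,l)[0]["pixel"]; print(l,tri([(p,a),(s,b)]).round(1))
W=np.array([at(p,C(u),3)[:2] for u in [(93,189),(60,390)]]); print("mat left edge",W.round(), np.arctan2(*(W[1]-W[0])[::-1])-np.pi/2)
st=monitor.observe(); w=viewer.read_camera("wrist"); Rt=R.from_rotvec(st["eef_rot"]).as_matrix()
print("cam in tool",(Rt.T@(np.array(w["origin"])-st["tcp_pos"])).round(1)); print((Rt.T@rot(w)).round(3)); print(Rt.round(3))
E
```

```text
case_base 0.89 [[589.0, -136.0], [624.0, -294.0], [438.0, -329.0], [403.0, -175.0]] sides 162.0 190.0
grid_plate 0.85 [[484.0, -151.0], [596.0, -183.0], [569.0, -277.0], [458.0, -244.0]] sides 117.0 98.0
bottle 0.76 [[696.0, 1.0], [694.0, -72.0], [598.0, -70.0], [600.0, 3.0]] sides 73.0 96.0
vblock 0.8 [[438.0, 8.0], [469.0, -25.0], [439.0, -53.0], [408.0, -21.0]] sides 45.0 41.0
indicator 0.69 [[335.0, -22.0], [413.0, -45.0], [397.0, -99.0], [319.0, -76.0]] sides 81.0 57.0
case man [[ 589. -138.]
 [ 618. -294.]
 [ 436. -330.]
 [ 406. -175.]] [ 512.2 -234.2]
yaw y-axis [np.float64(-1.3736759449075895), np.float64(-1.373242710756701)]
plate man [[ 595. -187.]
 [ 573. -268.]
 [ 460. -238.]
 [ 483. -156.]]
yaw y-axis [np.float64(-1.838336047231325), np.float64(-1.8277263849466217)]
peg [array([ 576.6, -243.7])]
plate_slot [array([ 555. , -252.7])]
push_corner [array([ 479.4, -157.6])]
recess [array([ 512.6, -226.3])]
case_base [array([ 518.8, -228.1])]
handle [464.5  90.5  96.4]
lid_pad [465.7 116.6  63.4]
case_lid [463.  132.6  49.4]
mat left edge [[590. 235.]
 [389. 266.]] 1.4138142258731712
cam in tool [75.7  0.  31.4]
[[ 0.001  0.955  0.296]
 [ 1.    -0.001  0.001]
 [ 0.001  0.296 -0.955]]
[[ 0.968  0.249 -0.   ]
 [ 0.249 -0.968 -0.   ]
 [-0.     0.    -1.   ]]
```

```bash
python3 -m pendant '[[[3.15,3.85,-0.8,0,0,-0.3,0],[3.15,3.85,-0.8,0,0,-0.3,0],[3.15,3.85,-0.8,0,0,-0.3,0],[3.15,3.85,-0.8,0,0,-0.3,0],[3.15,3.85,-0.8,0,0,-0.3,0],[3.15,3.85,-0.8,0,0,-0.3,0],[3.15,3.85,-0.8,0,0,-0.3,0],[3.15,3.85,-0.8,0,0,-0.3,0],[3.15,3.85,-0.8,0,0,-0.3,0],[3.15,3.85,-0.8,0,0,-0.3,0],[0,0,0,0,0,0,0],[0,0,0,0,0,0,0]]]'
python3 - <<'E'
from h import *
w=shot("wrist","w1")
for l,z in [("peg",31),("plate_slot",34),("push_corner",34),("recess",12),("case_base",0)]:
    m=viewer.mark_of(w,l); print(l,[(at(w,q["pixel"],z)[:2].round(1),q["pixel"],q["conf"]) for q in m[:1]])
for n,z in [("case_base",8),("grid_plate",34)]:
    q,c=quad(w,n)
    if q is None: continue
    W=np.array([at(w,u,z) for u in q]); print(n,W[:,:2].round().tolist(),"sides",np.linalg.norm(W[1]-W[0]).round(),np.linalg.norm(W[2]-W[1]).round())
# predicted overlays
im=cv2.imread('pics/w1.png')
c=T(512.2,-234.2,-1.374); pl=T(558.4,-254.6,-1.833)
def poly(P,col):
    cv2.polylines(im,[np.array([proj(w,x) for x in P]).round().astype(int)],True,col,1)
sq=lambda a,b,z:[(-a,-b,z),(a,-b,z),(a,b,z),(-a,b,z)]
poly(c(sq(80,95,8)),(0,0,255));poly(c(sq(70,85,24)),(0,255,255));poly(c(sq(47.5,60,24)),(0,255,0))
poly(pl([(-74,-99,34),(16,-99,34),(16,16,34),(-74,16,34)]),(255,0,0))
cv2.imwrite('pics/w1o.png',cv2.resize(im,None,fx=1.5,fy=1.5))
E
```

```text
time: 4.55
tcp_pos: [470.6, -220.4, 324.8]
eef_rot: [3.125, 0.314, -0.0]
force: [-0.4, -0.5, 0.7]
width: -0.005
gripper_force: 0.0
peg [(array([ 562.2, -252.1]), [318.8, 83.9], 0.94)]
plate_slot [(array([ 560.6, -252.1]), [319.0, 85.9], 0.56)]
push_corner [(array([ 483.5, -153. ]), [180.5, 156.3], 0.85)]
recess []
case_base []
case_base [[405.0, -163.0], [606.0, -153.0], [622.0, -291.0], [422.0, -334.0]] sides 201.0 139.0
grid_plate [[485.0, -151.0], [595.0, -185.0], [577.0, -272.0], [459.0, -248.0]] sides 115.0 88.0
```

View pics/w1o.png

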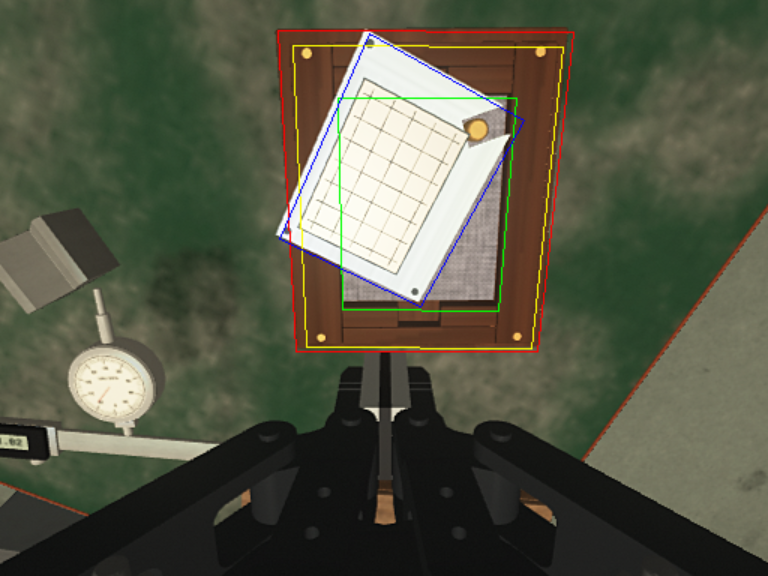

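The wrist view shows the plate corner at (277,236), the peg at (478,130) and the recess. My model fits within about 3 mm, and the case shifts slightly to roughly (514.5, -232.5).

Run:
```python
from h import *
c=T(514.5,-232.5,-1.374); h=14.5
t=monitor.observe()["tcp_pos"]; print(t.round(1)); prev=t[:2]
for a in [-.60,-.50,-.46,-.4,-.3,-.2,-.1,0,.03]:
    M=np.array([[np.cos(a),-np.sin(a)],[np.sin(a),np.cos(a)]]); P=np.array([29,41.5])+M@[-74,-84]+[-h,11]
    w=c([[P[0],P[1],0]])[0,:2]; print(a,P.round(1),w.round(1),((w-prev)/10).round(2)); prev=w
```

```text
[ 470.4 -220.9  324.9]
-0.6 [-94.  25.] [ 520.6 -135.4] [5.02 8.55]
-0.5 [-90.7  14.3] [ 510.7 -140.7] [-0.98 -0.53]
-0.46 [-89.1  10.1] [ 507.  -143.1] [-0.38 -0.24]
-0.4 [-86.4   3.9] [ 501.5 -147. ] [-0.55 -0.39]
-0.3 [-81.   -5.9] [ 492.9 -154.2] [-0.86 -0.72]
-0.2 [-74.7 -15.1] [ 485.1 -162.2] [-0.78 -0.8 ]
-0.1 [-67.5 -23.7] [ 478.1 -170.9] [-0.7  -0.87]
0 [-59.5 -31.5] [ 472.  -180.3] [-0.61 -0.94]
0.03 [-56.9 -33.7] [ 470.3 -183.2] [-0.16 -0.29]
```

```bash
python3 -m pendant '[[[1.1,3,-1,0,0,0,0],[1.1,3,-1,0,0,0,0],[1.2,3,-1,0,0,0,0],[0,0,-3,0,0,0,0],[0,0,-3,0,0,0,0],[0,0,-2.4,0,0,0,0],[0,0,-1,0,0,0,0],[0,0,0,0,0,0,0],[0,0,0,0,0,0,0]]]'
python3 - <<'E'
from h import *
w=shot("wrist","w2")
E
```

```text
time: 6.08
tcp_pos: [505.3, -130.6, 201.8]
eef_rot: [3.125, 0.312, 0.003]
force: [-0.4, -0.3, 0.4]
width: 0.001
gripper_force: 0.0
```

View pics/w2.png

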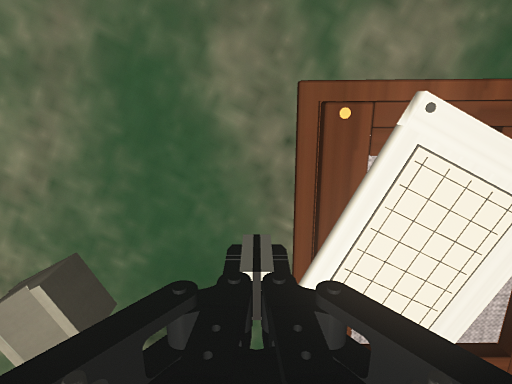

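The shut fingers at (258,245) stand clear of the plate edge, which runs from (415,95) to about (298,285). Pushing now.

```bash
python3 -m pendant '[[[0.08,-0.4,-0.08,0,0,0,0],[0.08,-0.4,0,0,0,0,0],[0.07,-0.4,0,0,0,0,0],[-0.28,-0.2,0,0,0,0,0],[-0.28,-0.2,0,0,0,0,0],[-0.28,-0.24,0,0,0,0,0],[-0.28,-0.24,0,0,0,0,0],[-0.29,-0.24,0,0,0,0,0],[0,0,0,0,0,0,0]]]'
python3 - <<'E'
from h import *
w=shot("wrist","w3"); print(monitor.observe()["force"])
E
```

```text
time: 7.25
tcp_pos: [492.7, -153.7, 200.0]
eef_rot: [3.126, 0.312, -0.0]
force: [0.3, 1.8, -0.0]
width: -0.001
gripper_force: 0.5
[0.8136096  1.23391213 0.6957443 ]
```

View pics/w3.png

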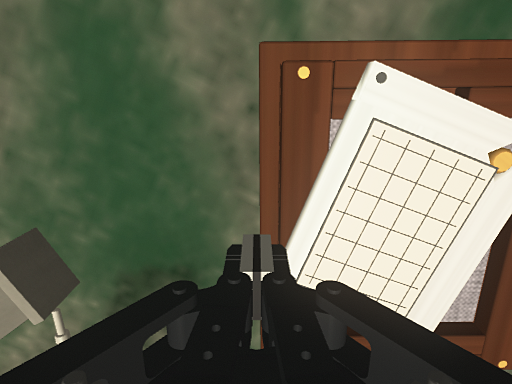

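The finger now touches the plate edge at (288,250), the plate has begun to turn counter-clockwise, and the peg at (502,160) is in the slot. Force is about 1.5 N, so I continue.

```bash
python3 -m pendant '[[[-0.26,-0.27,0,0,0,0,0],[-0.26,-0.27,0,0,0,0,0],[-0.26,-0.27,0,0,0,0,0],[-0.23,-0.29,0,0,0,0,0],[-0.23,-0.29,0,0,0,0,0],[-0.24,-0.29,0,0,0,0,0],[0,0,0,0,0,0,0]]]'
python3 - <<'E'
from h import *
w=shot("wrist","w4"); print(monitor.observe()["force"])
E
```

```text
time: 8.18
tcp_pos: [477.9, -170.5, 199.9]
eef_rot: [-3.126, -0.312, 0.001]
force: [-0.2, 2.8, 2.8]
width: -0.002
gripper_force: 1.1
[-0.13454361  0.65305093  1.87389569]
```

View pics/w4.png

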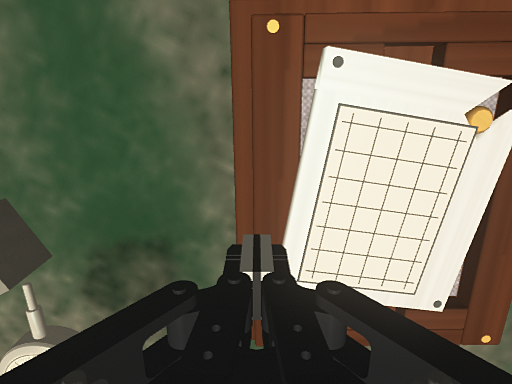

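The plate is nearly square, with its left edge running from (325,55) to (285,240) and the peg at the slot end (480,120). Continuing in smaller steps.

```bash
python3 -m pendant '[[[-0.2,-0.31,0,0,0,0,0],[-0.2,-0.31,0,0,0,0,0],[-0.2,-0.31,0,0,0,0,0],[0,0,0,0,0,0,0]]]'
python3 - <<'E'
from h import *
w=shot("wrist","w5"); print(monitor.observe()["force"])
E
```

```text
time: 8.72
tcp_pos: [471.7, -179.7, 199.7]
eef_rot: [-3.126, -0.312, 0.002]
force: [-1.4, 3.0, 2.9]
width: -0.002
gripper_force: 2.3
[-1.86087918  3.95964419  2.42269632]
```

View pics/w5.png

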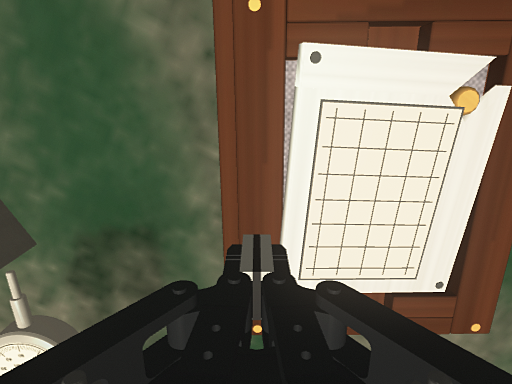

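Only a few hundredths of a radian remain: the far edge still slopes from (300,42) to (495,60). I push a little more.

```bash
python3 -m pendant '[[[-0.09,-0.19,0,0,0,0,0],[-0.09,-0.19,0,0,0,0,0],[0,0,0,0,0,0,0]]]'; python3 -m pendant '[[[-0.09,-0.19,0,0,0,0,0],[0,0,0,0,0,0,0]]]'
python3 - <<'E'
from h import *
w=shot("wrist","w6"); print(monitor.observe()["force"])
c=T(514.5,-232.5,-1.374)
for l in ["push_corner","plate_slot","peg"]:
    m=viewer.mark_of(w,l); print(l,m[0]["pixel"] if m else None,)
for P in ([[-45,-57.5,34],[-45,-57.5,22]]): print(proj(w,c([P])[0]))
E
```

```text
time: 9.15
tcp_pos: [470.5, -183.9, 199.9]
eef_rot: [3.125, 0.313, 0.001]
force: [0.0, -1.0, -0.1]
width: -0.005
gripper_force: 0.0
time: 9.4
tcp_pos: [469.5, -185.7, 200.0]
eef_rot: [3.125, 0.312, 0.001]
force: [-0.9, 0.3, 0.4]
width: 0.006
gripper_force: 0.0
[ 1.19465621 -0.18042825 -0.6220637 ]
push_corner None
plate_slot [441.6, 90.3]
peg [454.0, 89.5]
[275.52558537 299.30628399]
[274.23146142 285.40794601]
```

View pics/w6.png

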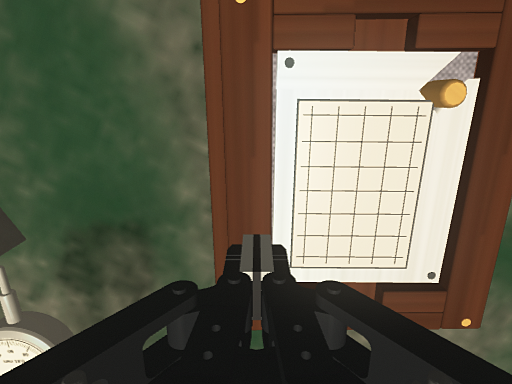

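The plate has dropped home: the peg at (454,90) now stands high above it, the plate lies inside the recess, and the force is zero. Next is the lid approach.

Run:
```python
from h import *
Rt=R.from_rotvec(monitor.observe()["eef_rot"]).as_matrix()
ym=1.414; th=np.radians(33); mx=np.array([np.cos(ym),np.sin(ym),0]); z=np.array([0,0,1.])
lz=np.cos(th)*z-np.sin(th)*mx; lx=np.cos(th)*mx+np.sin(th)*z
y=-lx; zt=-lz; x=np.cross(y,zt); G=np.c_[x,y,zt]; np.save('G.npy',G)
rv=np.degrees(R.from_matrix(G@Rt.T).as_rotvec()); print(rv,np.linalg.norm(rv),x)
print(np.array([464.5,90.5,98.6])-235*zt)
```

```text
[ 33.17384369   0.71424434 -19.84117868] 38.66117460496186 [ 0.98773262 -0.15615464  0.        ]
[444.51374047 -35.92006911 295.68758347]
```

```bash
python3 -m pendant '[[[0,0.3,5,0,0,0,0],[0,1,4.6,0,0,0,8],[-0.5,2.8,0,6.63,0.14,-3.97,8],[-0.5,2.8,0,6.63,0.14,-3.97,8],[-0.5,2.8,0,6.63,0.14,-3.97,8],[-0.5,2.8,0,6.63,0.14,-3.97,8],[-0.5,2.8,0,6.64,0.15,-3.97,8],[0,0,0,0,0,0,8],[0,0,0,0,0,0,8]]]'
python3 - <<'E'
from h import *
w=shot("wrist","w7"); s=monitor.observe(); p=shot("top"); sd=shot("side")
G=np.load('G.npy'); Rt=R.from_rotvec(s["eef_rot"]).as_matrix()
print(s["tcp_pos"].round(1), np.degrees(R.from_matrix(G@Rt.T).as_rotvec()).round(2), s["width"])
for l in ["handle","lid_pad","case_lid"]:
    o=[]
    for q in (w,p,sd):
        m=viewer.mark_of(q,l); 
        if m: o.append((q,m[0]["pixel"])); print(l,np.round(m[0]["pixel"]),round(m[0]["conf"],2), at(q,m[0]["pixel"],98.6).round(1) if l=="handle" else '')
    if len(o)>1: print(l,tri(o).round(1))
c=viewer.cut_out(w,"handle"); print(c[0]["pixel"] if c else 0)
im=cv2.imread('pics/w7.png')
H=np.array([464.5,90.5,98.6]); bar=np.array([-0.988,0.157,0])
lz=-G[:,2]; lx=-G[:,1]
for P in ([H+a*bar+b*lx+7*lz for a,b in((57,6),(57,-6),(-57,-6),(-57,6))],[H-28*lz+a*bar+b*lx for a,b in((95,80),(95,-80),(-95,-80),(-95,80))]):
    cv2.polylines(im,[np.array([proj(w,x) for x in P]).round().astype(int)],True,(0,255,0),1)
cv2.imwrite('pics/w7o.png',cv2.resize(im,None,fx=1.5,fy=1.5))
E
```

```text
time: 10.72
tcp_pos: [444.6, -32.7, 296.1]
eef_rot: [-2.561, 0.2, -0.06]
force: [0.7, -0.2, -0.6]
width: 0.932
gripper_force: 0.0
[444.7 -32.8 296.2] [ 0.12  0.04 -0.02] 0.9343800989968555
handle [259. 205.] 0.66 [467.4  90.7  98.6]
handle [219. 215.] 0.89 [464.2  86.3  98.6]
handle [466.2  87.4 101.1]
lid_pad [257. 191.] 0.67 
lid_pad [209. 214.] 0.86 
lid_pad [204. 223.] 0.56 
lid_pad [467.7 118.2  56.2]
case_lid [256. 183.] 0.69 
case_lid [208. 217.] 0.88 
case_lid [201. 226.] 0.72 
case_lid [466.9 124.4  46.2]
[256.6, 173.0]
```

View pics/w7o.png

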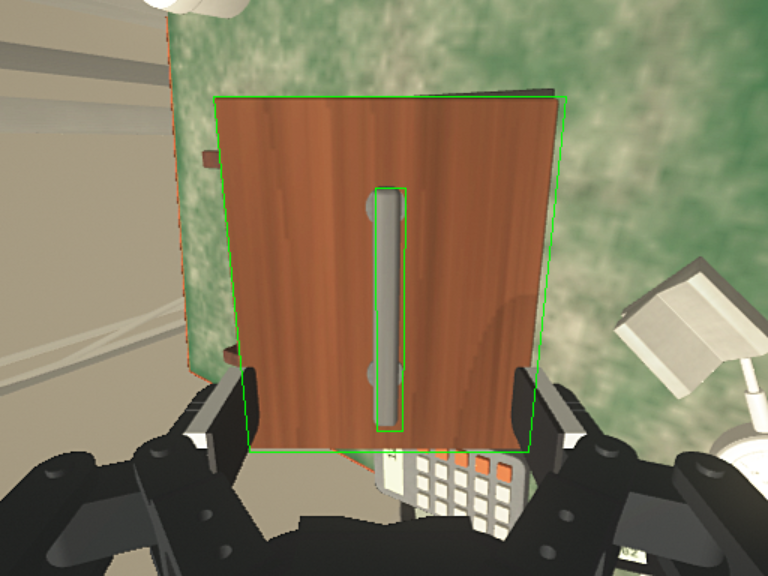

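The bar lies at (387,307) against (390,310) in my model, and the lid's outline matches, so the handle is at about (466, 91, 99). Both the tilt and the yaw agree, so I go in and close.

```bash
python3 -m pendant '[[[0.18,0.95,-1.6,0,0,0,8],[0.18,0.95,-1.6,0,0,0,8],[0.18,0.9,-1.5,0,0,0,8],[0.14,0.7,-1.1,0,0,0,8],[0.12,0.55,-0.91,0,0,0,8],[0,0,0,0,0,0,8]]]'; python3 -m pendant '[[[0,0,0,0,0,0,0],[0,0,0,0,0,0,0],[0,0,0,0,0,0,0],[0,0,0,0,0,0,0],[0,0,0,0,0,0,0]]]'
```

```text
time: 12.12
tcp_pos: [452.2, 8.6, 228.2]
eef_rot: [-2.559, 0.201, -0.058]
force: [-0.3, 0.1, 0.7]
width: 0.937
gripper_force: 0.0
time: 12.75
tcp_pos: [452.7, 8.4, 229.5]
eef_rot: [-2.558, 0.201, -0.06]
force: [-0.7, 1.3, 5.9]
width: 0.128
gripper_force: 59.8
```

Gripped: width is about 11 mm and the force 60 N. I lift high, then carry and level the lid.

```bash
python3 -m pendant '[[[0,-0.1,1,0,0,0,0],[0,-0.1,3,0,0,0,0],[0,0,4,0,0,0,0],[0,0,4,0,0,0,0],[0,0,4,0,0,0,0],[0,0,3,0,0,0,0],[0,0,1,0,0,0,0]]]'; python3 -m pendant '[[[-0.3,-1.5,0,-2.4,-0.05,1.4,0],[-0.3,-3,0,-4.73,-0.1,2.83,0],[-0.3,-3,0,-4.73,-0.1,2.83,0],[-0.3,-3,0,-4.73,-0.1,2.83,0],[1.5,-3,0,-4.73,-0.1,2.83,0],[1.9,-3,0,-4.73,-0.1,2.83,0],[2,-3,0,-4.73,-0.1,2.83,0],[1.5,-3,0,-2.4,-0.1,1.5,0],[0.5,-1.5,0,0,0,0,0],[0,0,0,0,0,0,0],[0,0,0,0,0,0,0]]]'
python3 - <<'E'
from h import *
s=monitor.observe(); Rt=R.from_rotvec(s["eef_rot"]).as_matrix(); y=-1.374
D=np.c_[[-np.sin(y),np.cos(y),0],[np.cos(y),np.sin(y),0],[0,0,-1]]
print("remaining rot",np.degrees(R.from_matrix(D@Rt.T).as_rotvec()).round(2), "to go",(np.array([514.5,-232.5,225])-s["tcp_pos"]).round(1))
w=shot("wrist","w8"); g=s["tcp_pos"]+155*Rt[:,2]
for l in ["handle","case_lid"]:
    m=viewer.mark_of(w,l); print(l,m[0]["pixel"] if m else None)
print(proj(w,g))
# lid top corners expected with ideal grip
for a,b in((95,80),(95,-80),(-95,-80),(-95,80)): print(proj(w,g+28*Rt[:,2]+a*Rt[:,0]+b*Rt[:,1]).round(1))
q,c=quad(w,"case_lid"); print(q)
m=viewer.cut_out(w,"case_lid")[0]["pixels"].astype(np.uint8); r,cc=np.nonzero(m); print(cc.min(),cc.max(),r.min(),r.max())
for row in (60,100,150): k=np.nonzero(m[row])[0]; print(row,(k.min(),k.max()) if len(k) else None)
E
```

```text
time: 13.62
tcp_pos: [452.4, 6.0, 430.4]
eef_rot: [-2.561, 0.201, -0.063]
force: [0.2, 0.2, -4.1]
width: 0.125
gripper_force: 58.8
time: 15.0
tcp_pos: [514.0, -233.1, 428.1]
eef_rot: [-3.124, -0.313, 0.0]
force: [0.1, 0.9, -3.8]
width: 0.129
gripper_force: 58.9
remaining rot [-0.09 -0.02 -0.17] to go [   0.5    0.6 -203.1]
handle [256.4, 269.6]
case_lid [255.1, 216.1]
[256.44595214 271.45712163]
[437.3  48.8]
[76.2 48.6]
[127.7 381.4]
[385.  381.8]
[[ 79.63463  348.18524 ]
 [ 81.02533   50.574875]
 [431.04108   52.21045 ]
 [429.6504   349.8208  ]]
81 431 51 349
60 (np.int64(81), np.int64(431))
100 (np.int64(88), np.int64(424))
150 (np.int64(96), np.int64(417))
```

Run:
```python
from h import *
M=np.array([[0,.955,.296],[1,0,0],[0,.296,-.955]]); 
def cam(tcp,rv):
    Rt=R.from_rotvec(rv).as_matrix()
    return dict(origin=np.array(tcp)+Rt@[75.7,0,31.4],attitude=Rt@M,intrinsics=[[313.93,0,256.28],[0,313.93,191.36],[0,0,1]])
def edges(f,rows,cols):
    im=cv2.GaussianBlur(cv2.imread(f),(3,3),0).astype(int); m=(im[:,:,2]-im[:,:,1])>12
    L=[];Rr=[];Tt=[]
    for r in rows:
        k=np.nonzero(m[r])[0]
        # first run of >=6 brown pixels from the left / right
        for c in range(150,400):
            if m[r,c:c+6].all(): L.append((c-.5,r)); break
        for c in range(420,250,-1):
            if m[r,c-5:c+1].all(): Rr.append((c+.5,r)); break
    for c in cols:
        for r in range(0,150):
            if m[r:r+6,c].all(): Tt.append((c,r-.5)); break
    return L,Rr,Tt
w=cam([470.5,-220.8,324.9],[3.125,.314,0])
L,Rr,Tt=edges('pics/w1.png',list(range(40,140,6))+list(range(170,225,6)),list(range(200,235,5))+list(range(260,370,10)))
W=lambda S:np.array([at(w,p,8)[:2] for p in S])
for n,S in zip("LRT",(L,Rr,Tt)): print(n,len(S),np.round(S[::5],0).tolist())
def res(q):
    c,s=np.cos(q[2]),np.sin(q[2]); f=lambda P:(P-q[:2])@np.array([[c,-s],[s,c]])
    return np.r_[f(W(L))[:,0]+80,f(W(Rr))[:,0]-80,f(W(Tt))[:,1]-95]
r=least_squares(res,[514.5,-232.5,-1.374],loss='soft_l1'); print(r.x, res(r.x).round(1))
c=T(*r.x); print("peg",c([[29,41.5,31]]), at(w,(318.8,83.9),31))
print(len(L),"L", np.median(res(r.x)[:len(L)]),"R",np.median(res(r.x)[len(L):-len(Tt)]))
```

```text
L 27 [[184.0, 40.0], [186.0, 70.0], [188.0, 100.0], [332.0, 130.0], [194.0, 188.0], [196.0, 218.0]]
R 27 [[376.0, 40.0], [374.0, 70.0], [370.0, 100.0], [368.0, 130.0], [362.0, 188.0], [360.0, 218.0]]
T 18 [[200.0, 20.0], [225.0, 18.0], [290.0, 18.0], [340.0, 18.0]]
[ 513.30872372 -233.3407786    -1.3635804 ] [ 6.000e-01  2.000e-01  7.000e-01  4.000e-01  9.000e-01  5.000e-01
  2.000e-01  7.000e-01  3.000e-01  8.000e-01  5.000e-01  1.000e-01
  6.000e-01  3.000e-01  8.000e-01  1.271e+02  1.310e+02  7.000e-01
  3.000e-01  9.000e-01  5.000e-01  1.000e-01  7.000e-01  3.000e-01
  9.000e-01  5.000e-01  1.000e-01 -1.200e+00 -7.000e-01 -1.100e+00
 -6.000e-01 -9.000e-01 -4.000e-01 -8.000e-01 -3.000e-01 -7.000e-01
 -2.000e-01 -5.000e-01 -0.000e+00 -4.000e-01 -8.000e-01 -2.000e-01
 -6.000e-01 -1.000e-01 -7.000e-01 -1.100e+00 -6.000e-01 -1.000e+00
 -4.000e-01 -8.000e-01 -3.000e-01 -7.000e-01 -1.000e-01 -5.000e-01
 -4.000e-01 -4.000e-01  3.000e-01  3.000e-01  2.000e-01  2.000e-01
  2.000e-01  0.000e+00 -0.000e+00 -1.000e-01 -1.000e-01 -2.000e-01
 -2.000e-01 -3.000e-01 -4.000e-01  3.000e-01  3.000e-01  2.000e-01]
peg [[ 559.88728392 -253.18234431   31.        ]] [ 562.08606452 -252.96931382   31.        ]
27 L 0.522901021991558 R -0.5805545288719998
```

The case fit gives (513.3, -233.3) with yaw -1.364, and the present pose is within 1 mm. I add 0.5° of yaw and lower.

```bash
python3 -m pendant '[[[0,0,-2,0,0,0.5,0],[0,0,-4,0,0,0,0],[0,0,-4,0,0,0,0],[0,0,-4,0,0,0,0],[0,0,-2.5,0,0,0,0],[0,0,-1,0,0,0,0],[0,0,0,0,0,0,0],[0,0,0,0,0,0,0]]]'; python3 -m pendant '[[[0,0,-0.3,0,0,0,0],[0,0,-0.3,0,0,0,0],[0,0,-0.3,0,0,0,0],[0,0,-0.3,0,0,0,0],[0,0,0,0,0,0,0]]]'
```

```text
time: 16.25
tcp_pos: [515.0, -234.1, 255.1]
eef_rot: [3.123, 0.327, 0.005]
force: [0.5, -0.5, -4.5]
width: 0.125
gripper_force: 58.9
time: 16.88
tcp_pos: [514.2, -233.7, 241.3]
eef_rot: [-3.124, -0.327, -0.001]
force: [0.2, -0.4, -3.9]
width: 0.129
gripper_force: 59.0
```

```bash
python3 -m pendant '[[[0,0,-0.25,0,0,0,0],[0,0,-0.25,0,0,0,0],[0,0,0,0,0,0,0]]]'; python3 -m pendant '[[[0,0,-0.25,0,0,0,0],[0,0,-0.25,0,0,0,0],[0,0,-0.2,0,0,0,0],[0,0,0,0,0,0,0]]]'
```

```text
time: 17.25
tcp_pos: [514.3, -233.7, 236.5]
eef_rot: [3.124, 0.327, 0.001]
force: [-0.3, -0.1, -4.0]
width: 0.124
gripper_force: 59.0
time: 17.75
tcp_pos: [514.3, -233.7, 229.5]
eef_rot: [3.124, 0.327, 0.001]
force: [-0.2, -0.4, -2.6]
width: 0.129
gripper_force: 59.0
```

```bash
python3 -m pendant '[[[0,0,-0.15,0,0,0,0],[0,0,-0.1,0,0,0,0],[0,0,-0.1,0,0,0,0],[0,0,0,0,0,0,0]]]'; python3 -m pendant '[[[0,0,-0.1,0,0,0,0],[0,0,0,0,0,0,0]]]'
```

```text
time: 18.25
tcp_pos: [514.5, -233.8, 226.4]
eef_rot: [3.124, 0.327, 0.002]
force: [-0.4, 1.5, -2.6]
width: 0.126
gripper_force: 59.1
time: 18.5
tcp_pos: [514.5, -233.8, 226.3]
eef_rot: [3.124, 0.327, 0.002]
force: [-2.9, 1.7, 5.2]
width: 0.123
gripper_force: 60.3
```

```bash
python3 -m pendant '[[[0,0,-0.07,0,0,0,0],[0,0,0,0,0,0,0]]]'
python3 - <<'E'
from h import *
s=monitor.observe(); print(s["tcp_pos"],s["force"],s["wrist_torque"])
E
```

```text
time: 18.75
tcp_pos: [514.5, -233.8, 226.3]
eef_rot: [3.124, 0.327, 0.001]
force: [-6.3, 4.7, 10.6]
width: 0.129
gripper_force: 61.1
[ 514.54694348 -233.8421973   226.27505999] [-6.30435663  4.7048504  10.58740006] [ 0.61681994  1.08053115 -0.01636792]
```

Contact is firm at z 226, against 225 expected. Release and withdraw.

```bash
python3 -m pendant '[[[0,0,0.05,0,0,0,3],[0,0,0,0,0,0,6],[0,0,0,0,0,0,6],[0,0,0,0,0,0,6],[0,0,1,0,0,0,6],[0,0,3,0,0,0,6],[0,0,5,0,0,0,6],[-1,0,5,0,0,0,6],[-4,0,4,0,0,0,6],[-4,0,1,0,0,0,6],[0,0,0,0,0,0,6],[0,0,0,0,0,0,6]]]'
python3 - <<'E'
from h import *
w=shot("wrist","w9"); p=shot("top"); st=monitor.observe(); print(st["tcp_pos"],st["force"])
im=cv2.imread('pics/w9.png'); c=T(514,-233.3,-1.364); t=cv2.imread('pics/top0.png')
sq=lambda a,b,z:[(-a,-b,z),(a,-b,z),(a,b,z),(-a,b,z)]
for P,col in ((sq(80,95,42),(0,255,0)),(sq(80,95,8),(0,0,255)),(sq(6,57,77),(255,0,0))):
    cv2.polylines(im,[np.array([proj(w,x) for x in c(P)]).round().astype(int)],True,col,1)
cv2.imwrite('pics/w9o.png',cv2.resize(im,None,fx=1.5,fy=1.5))
for q in (w,p):
    for l,z in (("handle",70),("case_lid",8),("bottle",0),("vblock",0),("indicator",0)):
        m=viewer.mark_of(q,l); print(l,at(q,m[0]["pixel"],z).round(1) if m else None)
E
```

```text
time: 20.25
tcp_pos: [424.6, -233.8, 415.5]
eef_rot: [3.124, 0.327, 0.003]
force: [-0.2, 0.1, -0.4]
width: 0.705
gripper_force: 0.0
[ 424.89861367 -233.73096588  414.73430068] [-0.23354489  0.10805625 -0.68224193]
handle [ 514.  -233.6   70. ]
case_lid [ 517.8 -233.5    8. ]
bottle None
vblock [436.3 -28.    0. ]
indicator [374.  -55.4   0. ]
handle [ 508.1 -242.7   70. ]
case_lid [ 510.8 -235.9    8. ]
bottle [652.5 -25.8   0. ]
vblock [446.5 -23.    0. ]
indicator [367.1 -56.6   0. ]
```

View pics/w9o.png

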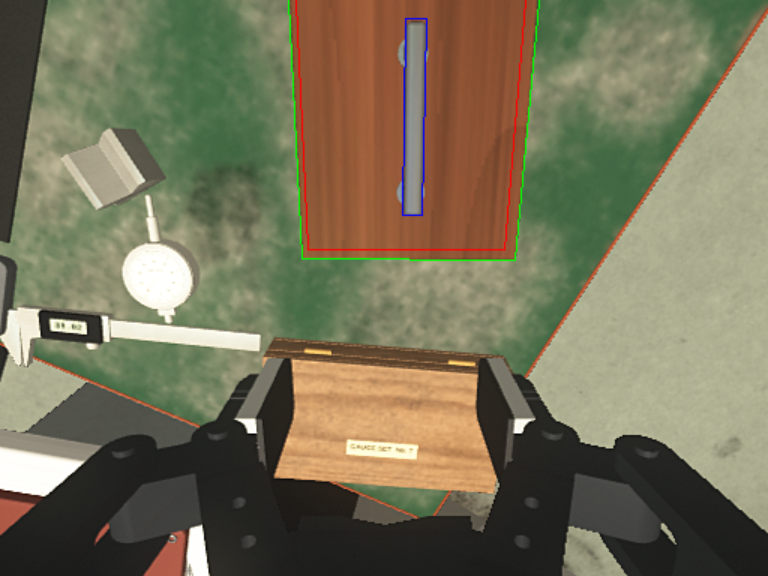

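The lid's outline and handle, at (415,117), coincide with the seated model. The V-block and indicator are untouched, and the gripper is clear.

```bash
python3 -c "
from station import manip
print(manip.finish_job())"
```

```text
the job is handed in; nothing more can be done
None
```

The plate is home in its recess, the lid was set down and looks seated on the case, and the job was handed in at about 20 s with the gripper clear; the other things look undisturbed.

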